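# Bleed position of an under-sink filter lid

## Task

Put the black bayonet lid back on the grey water filter: line its two lugs up with the two notches in the filter's collar, press it in against the cartridge spring and turn it clockwise (seen from above) to the bleed position, halfway between the notches and the lock. Do not turn it on into the lock catch, leave the other things where they are, and finish while still gripping the lid's bar and holding the lid still at the bleed position.

Things in the scene. Friction and masses are not known exactly. Their poses are not given: they have to be found in the camera images.
- lid_grip (a point): the loose lid, flat on the panel, grip up: a black plastic disc 83 mm across, 15 mm thick, with an upright aluminium bar on it, 66 mm long, 14 mm thick, 40 mm tall (lid 55 mm tall in all, about 140 g). This point: the middle of the bar, 40 mm above the lid's underside, 15 mm below the bar's top. x: along the bar and through both lugs; z: up. The lid is the same after half a turn.
- lid_lug (a point): one of the lid's two lugs, opposite one another in line with the ends of the bar; each is 14 mm wide, 6 mm thick and sticks out 7.5 mm beyond the disc. This point is the middle of the lug's top, 49 mm out from the lid's centre and 9 mm above its underside; the lug's lower face is 3 mm above the underside. Axes as the lid's.
- filter_mouth (a point): the water filter, a fixed upright grey plastic cylinder 120 mm across with an open top a copper pipe at two opposite sides and two small catch housings. This point: centre of the mouth, level with the collar's top (165 mm above the panel). The collar's inward lip is 6 mm thick, its opening 89 mm, with two opposite notches about 26 mm wide, cut right through the rim, for the lugs. x: through both notches; z: up.
- cartridge (a joint): how far the spring-pressed cartridge inside is pushed down, 0 to 0.012 m. The lid set in the notches rests on it (grip point 30 mm above the mouth point), lugs still between the notch sides. At 0.005 (about 5 N) the lugs come below the lip (grip point 25 mm above) and the lid can turn; at 0.012 it stops hard. Best between 0.006 and 0.010.
- bleed_mark (a point): one of two single raised ribs on the collar's top, on opposite sides, 45 degrees clockwise of the notches: the bleed position, where the ends of the bar point at these ribs, halfway to the lock. Point on the top of the collar, 52 mm out from the axis. A double rib marks the lock, 90 degrees from the notches. The lid turns clockwise only, with under 0.5 N m, and stays where it is left.
- catch (a joint): travel of one of the two opposite steel spring catches in the collar's side, 0 to 0.006 m outward: 0 when free. A lug turned clockwise begins to push it at about 61 degrees from the notches (it gives 1 to 2 mm) and snaps past it, locked, at about 90 degrees.
- strainer: a stainless steel sink strainer, 80 mm across and 39 mm tall, with a small round knob on a stem and no lugs; origin at the centre of its underside; not part of the job
- slip_nut: a white plastic pipe nut, a ring 50 mm across and 16 mm tall, lying on the panel; origin at the centre of its underside; not part of the job
- bowl: a small stainless steel bowl, 120 mm across and 45 mm tall; origin at the centre of its underside; not part of the job
- nozzle: an aluminium spray nozzle lying down, 118 mm long and 32 mm thick; origin under its middle, x along it; not part of the job
- plunger_handle: a black plastic plunger handle (no cup) lying down, 318 mm long and 28 mm thick; origin under its middle, x along it; not part of the job
- cleaner: a white plastic bottle, 64 mm across and 190 mm tall, upright; origin at the centre of its underside; not part of the job
- box_low: the lower of two stacked clear plastic boxes with flip lids, 184 x 124 x 61 mm; origin at the centre of its underside; not part of the job
- box_high: the upper of the two stacked clear boxes, same size; the stack is 122 mm tall; not part of the job
Not all that is in view belongs to the job. Leave any purple or red look-alike of the part that bears lid_grip alone.

How it is judged:
By the outcome, as a careful person would: the job done as asked, in the order asked, and still so for the second after the job is handed in, while the arm keeps its last pose, push and grip.
It also fails if it takes over 45 s, if anything falls off the work surface, if the arm or the gripper's body presses on something with over 40 N, if the wrist force passes 120 N, or if a joint passes its speed limit or range.

## Robot

A 6-joint arm with a two-finger parallel gripper is mounted at the origin on the work surface. World frame = base frame: x ahead of the robot, y to its left, z up, the work surface at z = 0. Lengths are in m, angles in rad, forces in N, time in s.
With the tool pointing down it reaches from about 0.15 to 0.775 m from the base axis. Payload 6.1 kg.
Tool frame: the origin (TCP) lies at the very end of the fingers, on their centre line; the grasp point (between the pads) lies 19 mm behind it (arm.grip_point_offset is the distance from the TCP to the grasp point, in m); z points along the fingers, x is the direction in which the jaws open and shut, and the axes are right-handed (so a half turn about z gives the same grasp; the last joint's range is limited). The gripper opens to 85 mm and grips with 20 to 120 N. Pads are 22 mm wide; open, the fingers measure 114 mm over their backs; the gripper's body (76 mm by 85 mm) begins 54 mm behind the grasp point. The pads swing forward as they close: fully open they stand 13 mm farther back than shut.
Start: joints at [1.158, 0.126, -0.04, 1.405, 0, 1.571], TCP at [0.211, 0.481, 0.231] pointing down, gripper open.
Joint ranges: [-2.72, 2.72], [-0.95, 1.95], [-1.27, 1.35], [-1.78, 2.02], [-1.46, 1.47], [-3.14, 3.14]. Speed limits (rad/s): [2.39, 2.39, 3.01, 3.14, 3.14, 3.14].

## Interface

Orientations are given as a unit quaternion [w, x, y, z].
In Python, from station import arm, read_camera, search_frame gives the robot as it stands.
- The arm moves only by the tool servo_tool, never from a script. Its argument "targets" is a list of rows, each a list of 3 entries, a list of its own where there are three numbers: the shift along the tool's x, y, z in mm, then the turn, a rotation vector about the tool's x, y, z in degrees, then the gripper's target within -1 to 1 (fully open at 1, half-way at 0, shut at -1). In form: [[[dx, dy, dz], [rx, ry, rz], grip], ...]. A call has 1 to 10 rows; each row is the pose to reach, as a shift and turn from the pose commanded when the call began, along the tool's axes at that moment; what a row does not reach only later rows make up. A row lasts 1/10 s, in which the tool goes at most 50 mm and 8.59 degrees, less where a joint would pass 70% of its speed; a pose out of reach is approached as far as the arm can. A call with a gripper value outside its range is refused whole. The fingers move at their own pace and stop on an object; "squeeze" is the grip in N (left out, the last holds). Time passes only in rows, so rows that repeat a pose let the fingers close. It gives the time, the measured TCP pose, the force and the opening at its end, in the units of the state.
- arm.sense(): the state, without advancing time (a new reading comes with each control period).
- read_camera(name): name is "side" or "top"; returns a dict with "frame" (400x640x3 uint8, red, green, blue), "fx", "fy", "cx", "cy" (pixels), "origin" and "orientation" of the camera in the world. Camera axes: x right, y down, z forward; pixel columns grow to the right and rows downward; lengths in m; the calibration is good to about 2 mm. A picture is of the moment at which its call begins. There is no depth.
- arm.hand_in(): hands the job in, once; it reports no verdict.
Trained networks look in a picture, given as the dict that the camera call returned (one of the last four; its "shot" number tells which), for a name from the list of things; names that differ only in an ending like _2 or _b are one class to them, and where a whole thing is asked for, a point or a joint stands for the part that bears it (a point fixed in the world has none). Each returns a list of dicts, best first, with "p" (0 to 1); they miss things now and then, are a little off and sometimes report something else, mostly with a low value. They report only what shows in the picture. A call takes as long as a camera call. They do not tell look-alikes from the thing itself.
- search_frame(picture, name): "centre" ([x, y, z] in m, in world coordinates, good to about 4 mm: the middle of the surface that is visible of it).
The state is a dict: "clock": time; "qpos": joint angles; "joint_vel": joint speeds; "effort": joint torques, N m; "ee_pos": TCP position; "ee_rot": TCP orientation; "ft_force": force on the tool from outside, world axes, zero at the start; "wrist_torque": the same for the moment, N m; "width": finger opening in m.
Only numpy, scipy, OpenCV 4.12 (cv2) and the standard library are available. Lean on these libraries where they do the work, as an engineer would, in place of code of your own. Each camera call takes 0.05 s, during which the arm holds its last target.

## Working session

There is one attempt and no reset: what is moved stays moved. The work goes in short steps, Python scripts to look and compute and a tool call to move; the robot and the scene stay as the last step left them, time stands still between calls to the robot, and variables do not carry over. Pictures are saved under pics/ and viewed, and the job is handed in when it is done.

Besides the shell and the picture viewer there is one more tool, called as name(argument=value, ...), one argument or row to a line, values as JSON. servo_tool: Moves the arm, as the interface text tells. Its arguments: {"type":"object","properties":{"targets":{"type":"array","items":{"type":"array"}},"squeeze":{"type":"number"}},"required":["targets"]}

```bash
mkdir -p pics; ls; python3 - <<'E'
from station import arm, read_camera, search_frame
import cv2,numpy as np
s=arm.sense();print(s, arm.grip_point_offset)
for n in("side","top"):
    p=read_camera(n);cv2.imwrite(f"pics/{n}0.png",p["frame"][:,:,::-1])
    print(n,p["fx"],p["cx"],p["cy"],p["origin"],p["orientation"])
    for k in("lid_grip","lid_lug","filter_mouth","bleed_mark","strainer","slip_nut","bowl","nozzle","plunger_handle","cleaner","box_high"):
        for d in search_frame(p,k)[:4]: print(k,np.round(d["centre"],4),round(d["p"],2))
E
```

```text
pics
{'clock': 0.0, 'qpos': array([ 1.15800142e+00,  1.26366208e-01, -4.06554822e-02,  1.40539593e+00,
       -2.08041919e-05,  1.57084139e+00]), 'joint_vel': array([ 0.00119693,  0.00162401,  0.00023837, -0.00084307, -0.00122156,
        0.0023494 ]), 'effort': array([-3.89013021e-04, -4.35917330e+01,  3.52921128e+01,  1.73206476e-02,
       -5.54424867e-05, -9.39820893e-06]), 'ee_pos': array([0.21044855, 0.48050674, 0.23051398]), 'ee_rot': array([ 4.52298808e-04,  8.37021917e-01,  5.47168761e-01, -6.72818749e-04]), 'ft_force': array([ 0.71566431,  0.07816862, -0.51491036]), 'wrist_torque': array([-0.0075838 , -0.00150662, -0.05628483]), 'width': 0.08558753890089171} 0.0187
side 490.4791015152829 317.056925659935 193.86827124062373 [ 0.28090444 -0.95905484  1.15988783] [-0.37819327  0.9176731  -0.10870019  0.05504722]
lid_grip [ 0.4071 -0.0505  0.0137] 0.9
lid_grip [0.4188 0.2475 0.0148] 0.82
lid_grip [0.2916 0.1767 0.0131] 0.78
lid_grip [0.4385 0.1091 0.0128] 0.15
lid_lug [0.2905 0.1757 0.0171] 0.94
lid_lug [ 0.4135 -0.0493  0.0151] 0.79
lid_lug [0.4184 0.2536 0.0133] 0.67
lid_lug 
[... 466 characters left out ...]
4860662] [-0.03951206  0.71185912 -0.6999012   0.04282171]
lid_grip [0.4155 0.2637 0.0136] 0.84
lid_grip [0.4393 0.1189 0.0217] 0.64
lid_grip [0.2921 0.1866 0.0149] 0.59
lid_lug [0.2896 0.1854 0.0112] 0.8
lid_lug [0.4138 0.2593 0.0159] 0.77
lid_lug [0.4363 0.1139 0.0147] 0.75
lid_lug [ 0.4087 -0.0389  0.0156] 0.73
filter_mouth [ 0.5461 -0.2053  0.111 ] 0.63
bleed_mark [ 0.5448 -0.2028  0.1117] 0.58
strainer [0.601  0.1346 0.0165] 0.55
slip_nut [0.5775 0.0188 0.0155] 0.39
bowl [0.7893 0.0591 0.0219] 0.7
bowl [0.4367 0.1179 0.0158] 0.62
nozzle [ 0.7697 -0.1883  0.0238] 0.61
plunger_handle [ 0.6105 -0.4316  0.0202] 0.61
cleaner [ 0.3076 -0.3736  0.1254] 0.57
box_high [0.5716 0.4582 0.1244] 0.64
```

View pics/side0.png

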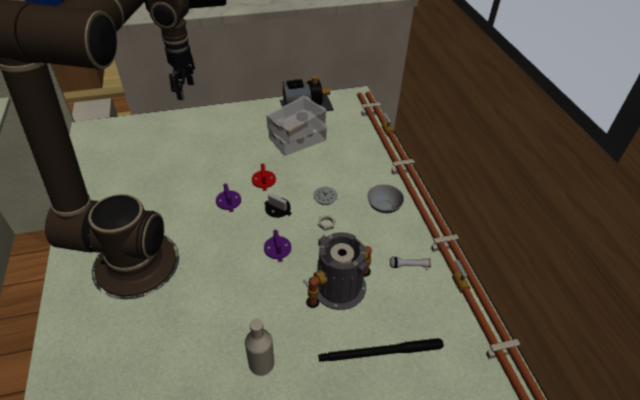

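View pics/top0.png

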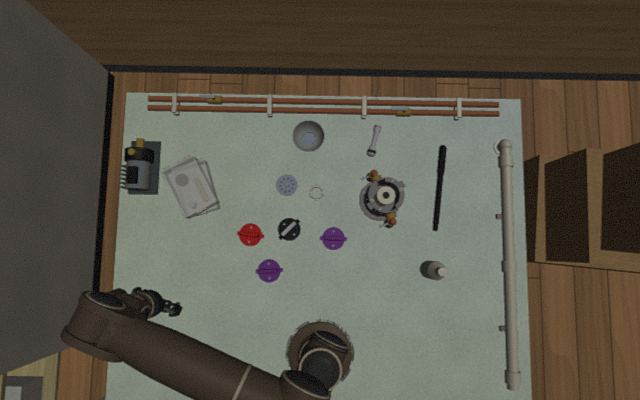

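The black lid is at side (278,207) and top (289,229). The filter is at side (342,255) and top (384,197). The purple and red parts are look-alikes. I'll zoom in next.

```bash
cat > h.py <<'E'
from station import arm, read_camera, search_frame
import cv2,numpy as np
from scipy.spatial.transform import Rotation as R
from scipy.optimize import least_squares
def rq(q): return R.from_quat([q[1],q[2],q[3],q[0]])
def proj(p,X):
    X=np.atleast_2d(X); c=rq(p["orientation"]).inv().apply(X-np.array(p["origin"]))
    return np.c_[p["fx"]*c[:,0]/c[:,2]+p["cx"],p["fy"]*c[:,1]/c[:,2]+p["cy"]]
def back(p,uv,z):
    uv=np.atleast_2d(uv); d=rq(p["orientation"]).apply(np.c_[(uv[:,0]-p["cx"])/p["fx"],(uv[:,1]-p["cy"])/p["fy"],np.ones(len(uv))])
    o=np.array(p["origin"]); return o+d*((z-o[2])/d[:,2])[:,None]
def crop(p,u,v,r,k,name,pts=None,gain=1.0):
    # centred at u,v; pts projected and drawn
    u0,v0=int(u-r),int(v-r)
    im=p["frame"][max(v0,0):v0+2*r,max(u0,0):u0+2*r,::-1]
    im=np.clip(im.astype(float)*gain,0,255).astype(np.uint8)
    im=cv2.resize(im,None,fx=k,fy=k,interpolation=cv2.INTER_CUBIC)
    if pts is not None:
        for a in proj(p,pts): cv2.circle(im,(int((a[0]-max(u0,0)+.5)*k),int((a[1]-max(v0,0)+.5)*k)),1,(0,255,0),-1)
    if name: cv2.imwrite(name,im)
    return im
E
python3 - <<'E'
from h import *
a=read_camera("side");b=read_camera("top")
ims=[crop(a,278,207,20,14,None,gain=2),crop(b,289,229,20,14,None,gain=2)]
cv2.imwrite("pics/lid1.png",np.hstack(ims))
ims=[crop(a,342,260,34,11,None,gain=2),crop(b,384,198,34,11,None,gain=2)]
cv2.imwrite("pics/fil1.png",cv2.resize(np.hstack(ims),(800,400)))
E
```

```text
(no output)
```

View pics/lid1.png

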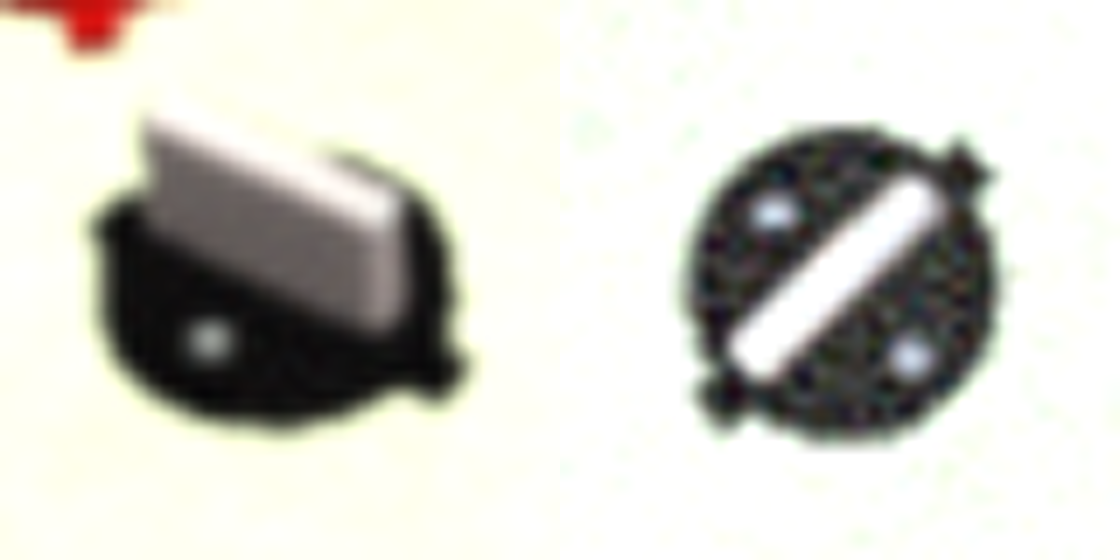

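View pics/fil1.png

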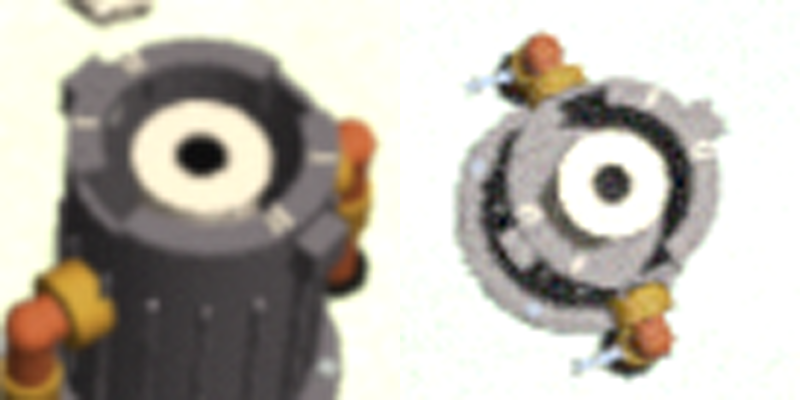

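```bash
python3 - <<'E'
from h import *
a=read_camera("side");b=read_camera("top")
crop(a,342,252,26,15,"pics/fs.png",gain=1.6)
crop(b,387,195,26,15,"pics/ft.png",gain=1.3)
cv2.imwrite("pics/f2.png",cv2.resize(np.hstack([cv2.imread("pics/fs.png"),cv2.imread("pics/ft.png")]),(800,400)))
def show(p,c,r,name):
    u0,v0=c[0]-r,c[1]-r
    im=p["frame"][v0:v0+2*r,u0:u0+2*r]
    g=im.max(2).astype(float)
    # local contrast
    d=g-cv2.GaussianBlur(g,(0,0),3)
    k=((d==cv2.dilate(d,np.ones((3,3))))&(d>8))
    for v,u in np.argwhere(k): print(name,u+u0,v+v0,int(g[v,u]),round(d[v,u],1))
show(a,(342,252),24,"s");show(b,(387,195),24,"t")
# lid bar top from top view
im=b["frame"][209:249,269:309].astype(int); m=(im.min(2)>150)
E
```

```text
s 333 231 147 27.6
s 336 231 147 30.1
s 340 231 142 27.6
s 343 231 145 29.7
s 351 232 145 24.6
s 330 233 143 30.5
s 353 233 142 23.2
s 355 234 143 22.8
s 326 235 134 28.9
s 318 237 141 37.3
s 331 237 95 19.3
s 358 238 139 31.1
s 318 242 79 10.9
s 363 243 141 35.7
s 341 244 132 43.3
s 365 244 143 40.8
s 337 245 129 36.7
s 346 245 130 41.7
s 323 246 92 27.7
s 335 246 129 35.8
s 348 246 129 40.8
s 318 247 129 53.4
s 332 249 130 37.3
s 351 249 129 40.8
s 318 251 123 50.0
s 352 251 129 41.8
s 331 252 129 39.9
s 336 252 129 25.6
s 362 252 94 30.9
s 324 253 61 8.5
s 332 255 128 36.3
s 352 255 129 39.2
s 365 255 85 18.6
s 338 256 130 28.2
s 345 256 129 27.8
s 341 257 130 29.7
s 318 258 108 62.7
s 339 260 130 28.7
s 341 260 132 27.2
s 343 260 132 25.1
s 345 260 131 23.8
s 325 262 56 18.8
s 318 263 41 12.6
s 356 263 100 36.3
s 330 264 61 15.2
s 332 265 63 14.4
s 334 266 62 12.2
s 361 268 61 15.3
s 365 272 58 20.5
s 323 274 103 37.2
t 369 171 140 45.0
t 373 171 105 13.5
t 378 171 141 24.2
t 373 173 99 9.5
t 375 173 109 10.2
t 379 173 144 25.4
t 385 174 148 19.6
t 382 176 139 30.5
t 387 176 136 
[... 920 characters left out ...]
00 197 91 10.3
t 406 198 147 16.8
t 366 199 68 15.6
t 371 199 129 49.4
t 379 199 147 40.6
t 385 199 149 34.5
t 400 199 100 15.2
t 363 200 76 29.0
t 382 201 151 39.2
t 391 201 147 37.6
t 389 202 148 33.5
t 404 202 143 17.5
t 369 203 99 28.6
t 375 203 96 14.4
t 384 203 144 35.6
t 363 204 92 35.3
t 397 204 97 14.1
t 363 207 97 28.4
t 376 207 96 21.4
t 390 207 99 13.5
t 371 208 91 26.1
t 380 208 128 47.8
t 389 209 96 11.9
t 399 209 143 24.7
t 363 211 102 15.5
t 398 211 146 27.1
t 385 212 90 16.3
t 369 213 92 15.9
t 363 214 138 34.0
t 390 214 105 17.0
t 372 216 123 43.7
t 375 216 93 24.2
t 381 217 95 30.4
t 383 217 98 32.9
t 389 217 101 15.0
t 368 218 139 36.8
t 379 218 96 29.7
t 397 218 149 22.6
```

View pics/f2.png

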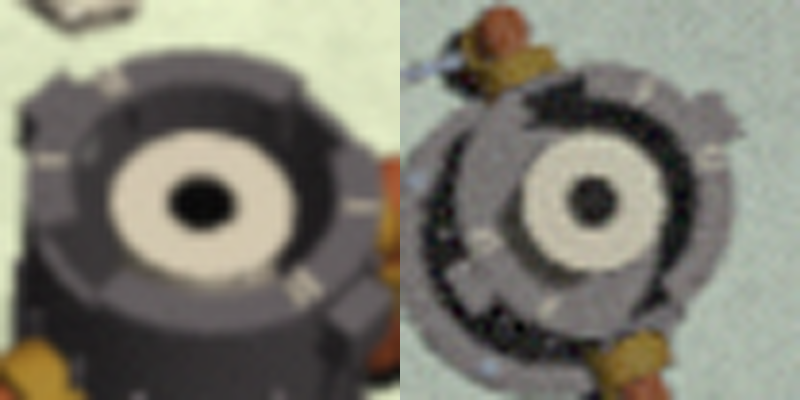

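```bash
python3 - <<'E'
from h import *
a=read_camera("side");b=read_camera("top")
S=np.array([[362.6,252.3],[355.2,262.8],[322,246.0],[330.2,235.9]])
T=np.array([[392.4,180.2],[401.2,188.7],[380.1,207.8],[371.7,199.5]])
def ribs(x):
    th=x[2]+np.radians([0,-45,180,135]); return np.c_[x[0]+.052*np.cos(th),x[1]+.052*np.sin(th),0*th+.166]
x0=[.545,-.225,-.3]
for nm,f in (("s",lambda x:proj(a,ribs(x))-S),("t",lambda x:proj(b,ribs(x))-T),("st",lambda x:np.r_[proj(a,ribs(x))-S,proj(b,ribs(x))-T])):
    r=least_squares(lambda x:f(x).ravel(),x0); print(nm,r.x[:2],"single",np.degrees(r.x[2]),"notch",np.degrees(r.x[2])+45,np.round(r.fun,1))
xf=r.x
print("back s",back(a,S,.166),"t",back(b,T,.166))
# lid: bar top center from top view
def barfit(p,c,r,thr):
    im=p["frame"][c[1]-r:c[1]+r,c[0]-r:c[0]+r].astype(int); 
    return im
im=b["frame"][215:243,275:303].astype(int).min(2)
m=(im>100).astype(np.uint8)
# components inside the disc
n,l,st,ce=cv2.connectedComponentsWithStats(m)
for i in range(1,n):print(st[i],ce[i]+[275,215])
E
```

```text
s [ 0.55317841 -0.21090382] single -23.83987870287166 notch 21.16012129712834 [-0.2 -0.2 -0.4 -0.2  0.4  0.2  0.2  0.4]
t [ 0.55492992 -0.21177826] single -23.841438801426502 notch 21.158561198573498 [ 0.3 -0.2 -0.3 -0.  -0.1  0.4  0.1 -0.1]
st [ 0.55381566 -0.2112429 ] single -23.840370950428206 notch 21.159629049571794 [ 0.1 -0.2 -0.1 -0.2  0.7  0.2  0.5  0.4  0.1  0.1 -0.4  0.3 -0.2  0.7
 -0.1  0.2]
back s [[ 0.60103708 -0.23271495  0.166     ]
 [ 0.57268905 -0.26034091  0.166     ]
 [ 0.50469917 -0.18914025  0.166     ]
 [ 0.53423232 -0.16106606  0.166     ]] t [[ 0.60177584 -0.2319583   0.166     ]
 [ 0.5736441  -0.26123775  0.166     ]
 [ 0.50853758 -0.19092703  0.166     ]
 [ 0.53573956 -0.16298473  0.166     ]]
[  0   0  28  28 345] [288.36811594 227.93333333]
[ 6  7 15 14 59] [287.76271186 228.37288136]
[9 9 1 1 1] [284. 224.]
```

```bash
python3 - <<'E'
from h import *
a=read_camera("side");b=read_camera("top")
K=8
def dark(p,c,r):
    g=p["frame"][c[1]-r:c[1]+r,c[0]-r:c[0]+r].max(2).astype(np.float32)
    return g
# top: bar bright region and disc dark region
g=cv2.resize(dark(b,(289,229),17),None,fx=K,fy=K,interpolation=cv2.INTER_CUBIC)
m=(g<85).astype(np.uint8); cs,_=cv2.findContours(m,cv2.RETR_CCOMP,cv2.CHAIN_APPROX_NONE)
cs=sorted(cs,key=cv2.contourArea)[::-1]
off=np.array([289-17,229-17])
f=lambda q:(np.array(q)+.5)/K-.5+off
for c in cs[:3]:
    M=cv2.moments(c); cen=f((M['m10']/M['m00'],M['m01']/M['m00'])); rr=cv2.minAreaRect(c); bx=f(cv2.boxPoints(rr))
    print(cv2.contourArea(c)/K**2,cen,rr[1][0]/K,rr[1][1]/K,f(rr[0]))
    print(back(b,bx,.055)[:,:2],"c@55",back(b,cen,.055),back(b,f(rr[0]),.055),"c@12",back(b,cen,.012))
E
```

```text
407.0703125 [288.70116232 228.89837308] 22.375 22.25 [288.6875 228.875 ]
[[0.47746067 0.15757868]
 [0.47880298 0.07863214]
 [0.39973722 0.07692907]
 [0.39842467 0.15542156]] c@55 [[0.43841041 0.11709272 0.055     ]] [[0.43849217 0.11714308 0.055     ]] c@12 [[0.44026466 0.11976174 0.012     ]]
70.4375 [287.95995083 228.36887201] 4.166955471038818 18.658313751220703 [288.02909851 228.2162056 ]
[[0.42238138 0.14770832]
 [0.46956614 0.10189658]
 [0.45923218 0.09127132]
 [0.41211834 0.13708743]] c@55 [[0.44023711 0.11976107 0.055     ]] [[0.44078076 0.11952967 0.055     ]] c@12 [[0.44214066 0.12250208 0.012     ]]
3.5546875 [293.69464286 234.07229853] 2.180166244506836 2.1242644786834717 [293.68750191 234.12500191]
[[0.41855035 0.10410929]
 [0.4253034  0.10090858]
 [0.42198192 0.09393725]
 [0.41523207 0.09714073]] c@55 [[0.42045204 0.09900303 0.055     ]] [[0.4202659  0.09902397 0.055     ]] c@12 [[0.42182173 0.10118393 0.012     ]]
```

```bash
cat >> h.py <<'E'
def go(xyz,yaw,s=None):
    s=s or arm.sense(); r=rq(s["ee_rot"]); y=np.radians(yaw)
    t=R.from_matrix(np.array([[np.cos(y),np.sin(y),0],[np.sin(y),-np.cos(y),0],[0,0,-1]]))
    d=r.inv().apply(np.array(xyz)-s["ee_pos"])*1000; rv=np.degrees((r.inv()*t).as_rotvec())
    print("shift",np.round(d,1),"turn",np.round(rv,2)); return d,rv
def lid(c,ang,z0=0):
    P=[];t=np.radians(np.arange(0,360,6))
    for z in(0,.015): P.append(np.c_[.0415*np.cos(t),.0415*np.sin(t),0*t+z])
    e=np.linspace(-1,1,25)
    for sg in(-1,1):
        P.append(np.c_[.033*e,0*e+sg*.007,0*e+.055]);P.append(np.c_[0*e+sg*.033,.007*e,0*e+.055])
        for sy in(-1,1): P.append(np.c_[0*e+sg*.033,0*e+sy*.007,.035+.02*e]); P.append(np.c_[sg*np.linspace(.0415,.049,8),np.full(8,sy*.007),np.full(8,.009)])
        P.append(np.c_[np.full(9,sg*.049),np.linspace(-.007,.007,9),np.full(9,.009)])
    P=np.vstack(P); return R.from_euler('z',ang,degrees=True).apply(P)+[c[0],c[1],z0]
E
python3 - <<'E'
from h import *
a=read_camera("side");b=read_camera("top")
L=lid((.4404,.1196),-44.2)
cv2.imwrite("pics/lid2.png",np.hstack([crop(a,278,207,20,14,None,L,2),crop(b,289,229,20,14,None,L,2)]))
go((.4404,.1196,.12),45.8)
E
```

```text
shift [-238.7  355.4  111.3] turn [ 0.    0.   20.55]
```

View pics/lid2.png

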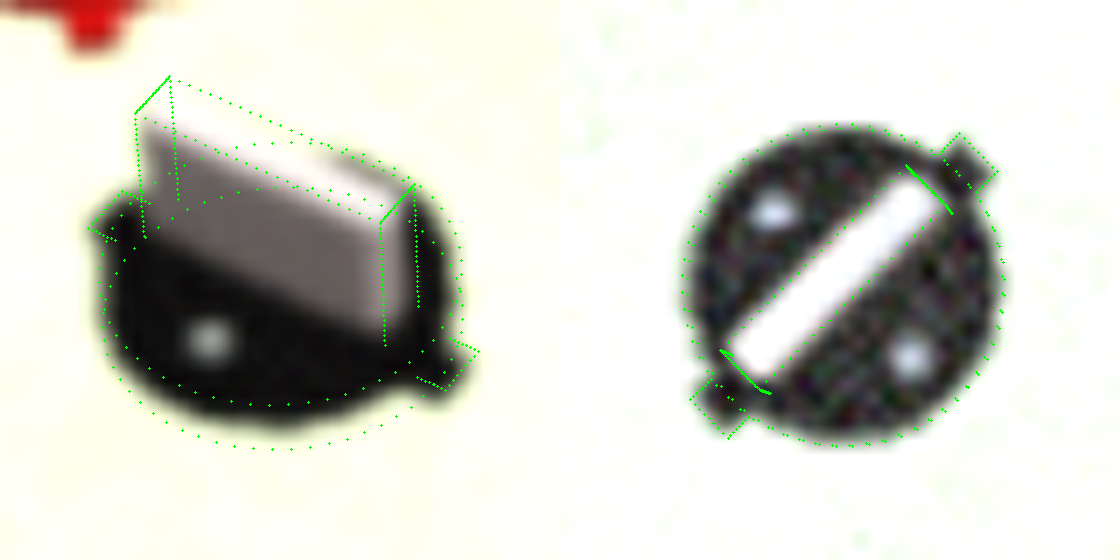

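servo_tool(
  targets=[
    [[-24,36,11],[0,0,2],1],
    [[-50,75,23],[0,0,4],1],
    [[-78,116,36],[0,0,7],1],
    [[-106,157,50],[0,0,9],1],
    [[-134,199,62],[0,0,12],1],
    [[-162,240,75],[0,0,14],1],
    [[-190,280,88],[0,0,16],1],
    [[-215,320,100],[0,0,18],1],
    [[-232,345,108],[0,0,20],1],
    [[-238.7,355.4,111.3],[0,0,20.55],1],
  ],
)

```text
clock: 2.7
ee_pos: [0.4412, 0.117, 0.1191]
ee_rot: [0.0, 0.922, 0.387, -0.001]
ft_force: [-0.6, 0.6, -0.8]
width: 0.0852
```

```bash
python3 - <<'E'
from h import *
print(arm.sense()["ee_pos"]); go((.4404,.1196,.021),45.8)
a=read_camera("side");b=read_camera("top")
L=lid((.4404,.1196),-44.2)
cv2.imwrite("pics/g1.png",np.hstack([crop(a,278,200,28,14,None,None,2),crop(b,289,229,28,14,None,None,2)])[:, ::1])
E
python3 -c "
import cv2;i=cv2.imread('pics/g1.png');cv2.imwrite('pics/g1.png',cv2.resize(i,(800,400)))"
```

```text
[0.44115339 0.11703536 0.11907531]
shift [ 1.4 -2.3 98.1] turn [-0.01  0.07 -0.27]
```

View pics/g1.png

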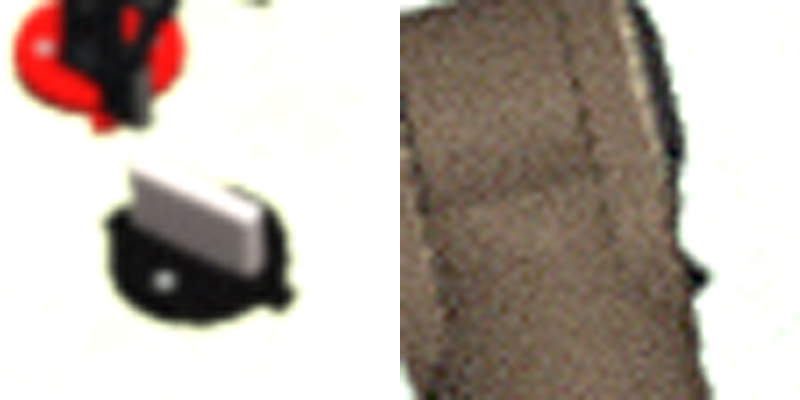

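The lid is undisturbed, and the fingers are above and behind it in the side view. I'll lower part of the way and let the arm settle.

servo_tool(
  targets=[
    [[0,0,15],[0,0,0],1],
    [[0,0,30],[0,0,0],1],
    [[0,0,40],[0,0,0],1],
    [[0,0,40],[0,0,0],1],
    [[0,0,40],[0,0,0],1],
  ],
)

```text
clock: 3.3
ee_pos: [0.4402, 0.1204, 0.0804]
ee_rot: [-0.0, 0.921, 0.39, 0.0]
ft_force: [-0.5, 1.0, 0.4]
width: 0.0852
```

```bash
python3 - <<'E'
from h import *
s=arm.sense();print(s["ee_pos"],s["joint_vel"],s["ft_force"]); go((.4404,.1196,.021),45.8)
E
```

```text
[0.4402033  0.12041661 0.08043549] [-0.00756999 -0.00670025  0.01129112  0.00030012 -0.0002977  -0.00087862] [-0.51528334  0.98656387  0.42294537]
shift [-0.5  0.7 59.4] turn [-0.   -0.01  0.08]
```

servo_tool(
  targets=[
    [[0,0,20],[0,0,0],1],
    [[0,0,40],[0,0,0],1],
    [[0,0,53],[0,0,0],1],
    [[0,0,59],[0,0,0],1],
    [[0,0,59],[0,0,0],1],
  ],
  squeeze=60,
)

```text
clock: 3.8
ee_pos: [0.4402, 0.1198, 0.021]
ee_rot: [-0.0, 0.921, 0.389, -0.0]
ft_force: [0.3, 0.3, 0.3]
width: 0.0853
```

servo_tool(
  targets=[
    [[0,0,0],[0,0,0],0.2],
    [[0,0,0],[0,0,0],-0.3],
    [[0,0,0],[0,0,0],-0.5],
    [[0,0,0],[0,0,0],-0.6],
    [[0,0,0],[0,0,0],-0.7],
    [[0,0,0],[0,0,0],-0.8],
    [[0,0,0],[0,0,0],-1],
    [[0,0,0],[0,0,0],-1],
    [[0,0,0],[0,0,0],-1],
  ],
  squeeze=60,
)

```text
clock: 4.7
ee_pos: [0.4406, 0.1197, 0.0214]
ee_rot: [0.0, 0.921, 0.389, 0.0]
ft_force: [-1.4, -0.7, 4.6]
width: 0.0128
```

```bash
python3 - <<'E'
from h import *
s=arm.sense();print(s["ee_pos"],s["ft_force"],s["width"]); go((.4404,.1196,.30),45.8)
a=read_camera("side");L=lid((.4404,.1196),-44.2)
crop(a,278,200,28,14,"pics/g2.png",None,2)
E
```

```text
[0.44055043 0.11968164 0.02136034] [-1.38383875 -0.66653884  4.56056532] 0.01283475138741992
shift [-1.000e-01  0.000e+00 -2.786e+02] turn [ 0.02 -0.02 -0.  ]
```

View pics/g2.png

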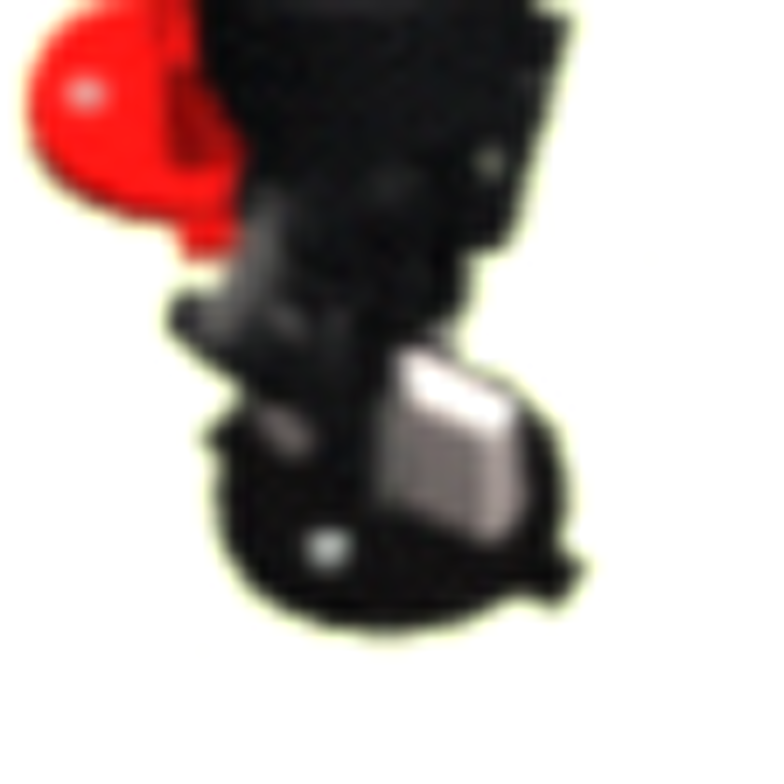

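Gripped, width 12.8 mm. Bar end visible at (500,450), finger in the middle of the bar. Lifting.

servo_tool(
  targets=[
    [[0,0,-10],[0,0,0],-1],
    [[0,0,-35],[0,0,0],-1],
    [[0,0,-70],[0,0,0],-1],
    [[0,0,-110],[0,0,0],-1],
    [[0,0,-150],[0,0,0],-1],
    [[0,0,-190],[0,0,0],-1],
    [[0,0,-225],[0,0,0],-1],
    [[0,0,-245],[0,0,0],-1],
    [[0,0,-250],[0,0,0],-1],
    [[0,0,-250],[0,0,0],-1],
  ],
)

```text
clock: 5.75
ee_pos: [0.4406, 0.1197, 0.2712]
ee_rot: [0.0, 0.921, 0.389, 0.0]
ft_force: [0.3, -0.2, -2.2]
width: 0.0129
```

```bash
python3 - <<'E'
from h import *
s=arm.sense();print(s["ee_pos"],s["ft_force"],s["width"],s["qpos"]); go((.554,-.2113,.27),111.2)
E
```

```text
[0.44055955 0.11973129 0.27118145] [ 0.27958925 -0.22869845 -2.16754229] 0.012851105386923274 [ 2.65328707e-01 -7.67707304e-04 -8.81942929e-02  1.48266564e+00
  5.10043305e-05  1.03677277e+00]
shift [-158.2  312.1    1.2] turn [ 4.00e-02 -2.00e-02 -6.54e+01]
```

servo_tool(
  targets=[
    [[-8,15,0],[0,0,-3],-1],
    [[-22,43,0],[0,0,-9],-1],
    [[-38,75,0],[0,0,-16],-1],
    [[-54,107,0],[0,0,-22],-1],
    [[-70,138,0],[0,0,-29],-1],
    [[-86,170,0],[0,0,-36],-1],
    [[-102,202,0],[0,0,-42],-1],
    [[-118,234,0],[0,0,-49],-1],
    [[-134,264,0],[0,0,-55],-1],
    [[-147,290,0],[0,0,-61],-1],
  ],
)

```text
clock: 6.75
ee_pos: [0.5454, -0.1894, 0.2685]
ee_rot: [-0.002, 0.595, 0.804, -0.001]
ft_force: [-0.1, 0.1, -1.9]
width: 0.0133
```

```bash
python3 - <<'E'
from h import *
s=arm.sense();print(s["ee_pos"],s["ft_force"],s["width"]); go((.554,-.2113,.27),111.2)
E
```

```text
[ 0.54536547 -0.18944237  0.26847408] [-0.06854054  0.13678793 -1.89438775] 0.013324442145234216
shift [-23.4   1.9  -1.6] turn [-0.17 -0.13 -4.2 ]
```

servo_tool(
  targets=[
    [[-12,0.5,0],[0,0,-2.4],-1],
    [[-24.6,1,0],[0,0,-4.4],-1],
    [[-24.6,1,0],[0,0,-4.4],-1],
    [[-24.6,1,0],[0,0,-4.4],-1],
    [[-24.6,1,0],[0,0,-4.4],-1],
  ],
)

```text
clock: 7.25
ee_pos: [0.5535, -0.2104, 0.2703]
ee_rot: [-0.001, 0.565, 0.825, -0.0]
ft_force: [-0.2, 0.8, -1.3]
width: 0.0129
```

```bash
python3 - <<'E'
from h import *
s=arm.sense();print(s["ee_pos"],s["ft_force"],s["width"]); go((.554,-.2113,.21),111.2)
a=read_camera("side");b=read_camera("top")
p=s["ee_pos"]; L=lid(p[:2],21.2,p[2]-.021)
u=proj(a,[p])[0];v=proj(b,[p])[0]
cv2.imwrite("pics/h1.png",cv2.resize(np.hstack([crop(a,u[0],u[1]+25,40,10,None,L,2),crop(b,v[0],v[1],40,10,None,L,2)]),(800,400)))
crop(a,u[0],u[1]+25,40,10,"pics/h1s.png",L,2)
E
```

```text
[ 0.55346975 -0.21043602  0.27031224] [-0.19889465  0.78215857 -1.25622609] 0.012873607294870837
shift [-1.1  0.2 60.3] turn [-0.05 -0.06 -0.01]
```

View pics/h1.png

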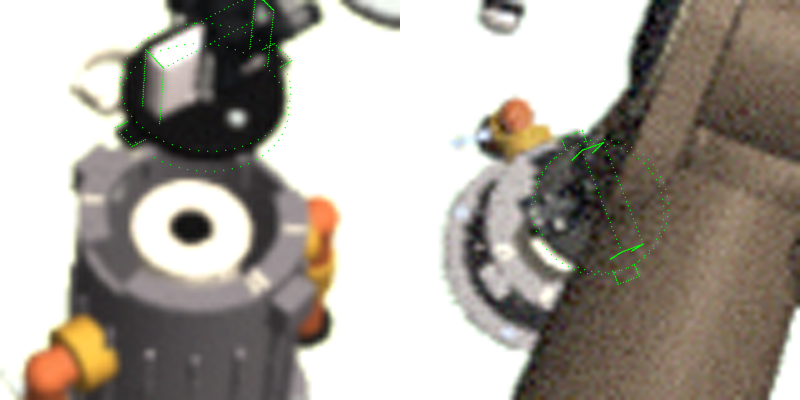

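View pics/h1s.png

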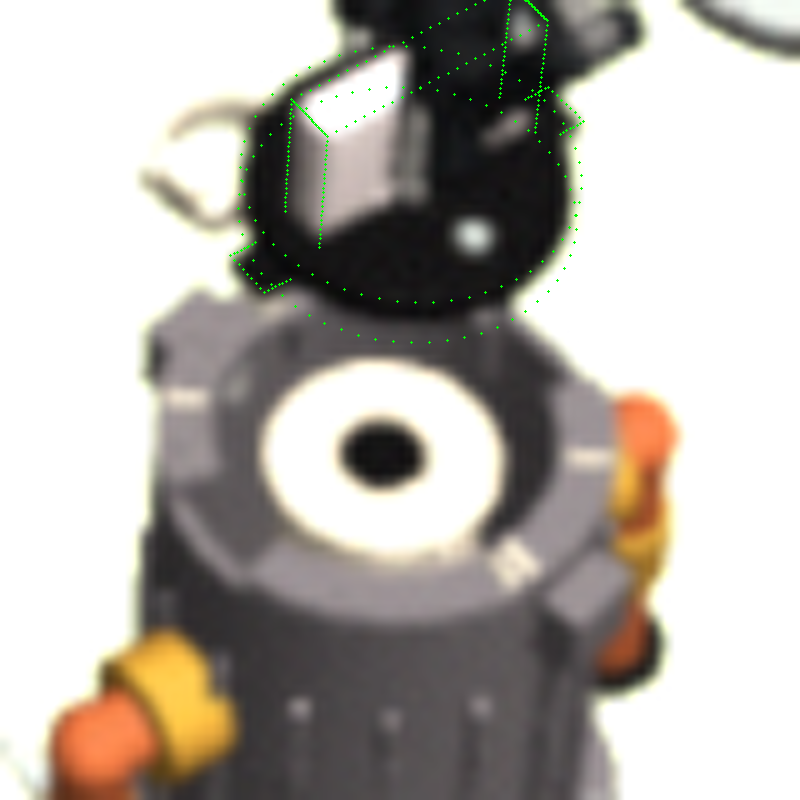

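Overlay matches the held lid to within about a pixel; its near lug is at (255,265). The notches are at (490,330) and (225,520). Descending to just above the mouth.

servo_tool(
  targets=[
    [[-0.5,0.2,15],[0,0,0],-1],
    [[-1,0.2,35],[0,0,0],-1],
    [[-1,0.2,55],[0,0,0],-1],
    [[-1,0.2,68],[0,0,0],-1],
    [[-1,0.2,74],[0,0,0],-1],
    [[-1,0.2,74],[0,0,0],-1],
    [[-1,0.2,74],[0,0,0],-1],
  ],
)

```text
clock: 8.05
ee_pos: [0.5547, -0.212, 0.1979]
ee_rot: [0.001, 0.565, 0.825, 0.0]
ft_force: [0.4, -1.0, -1.1]
width: 0.0134
```

```bash
python3 - <<'E'
from h import *
s=arm.sense();print(s["ee_pos"],s["ft_force"],s["width"]); go((.554,-.2113,.178),111.2)
a=read_camera("side")
p=s["ee_pos"]; L=lid(p[:2],21.2,p[2]-.021)
u=proj(a,[p])[0]
crop(a,u[0],u[1]+10,28,28,"pics/i1s.png",None,2)
E
```

```text
[ 0.55474071 -0.21202642  0.19788944] [ 0.43768188 -0.97150465 -1.08089624] 0.013441670192009928
shift [ 1.  -0.4 19.9] turn [0.05 0.04 0.01]
```

View pics/i1s.png

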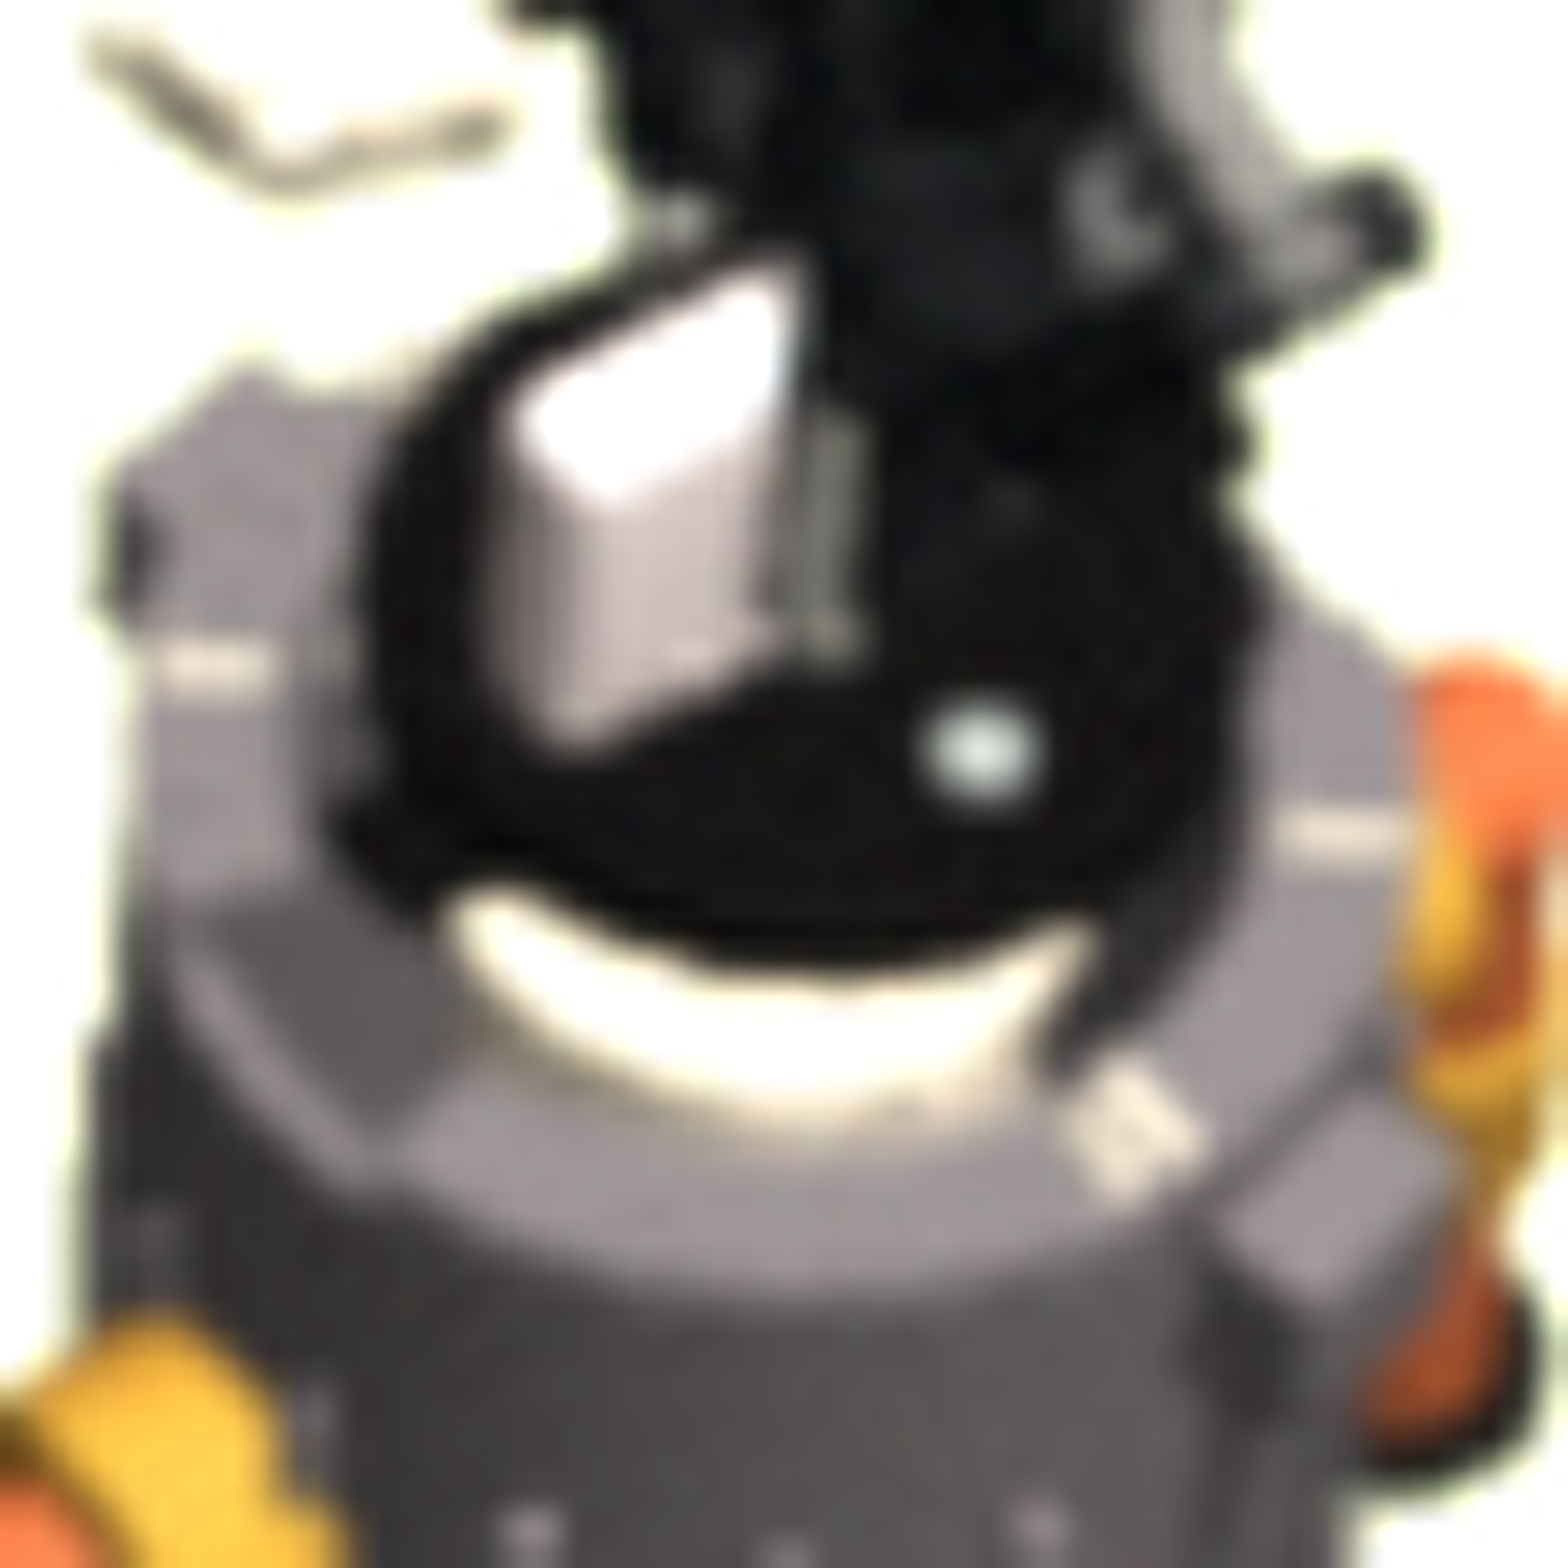

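The lid hangs above the mouth, with its near lug heading toward the lower-left notch. Descending slowly and watching the force.

servo_tool(
  targets=[
    [[0,0,3],[0,0,0],-1],
    [[0,0,6],[0,0,0],-1],
    [[0,0,8],[0,0,0],-1],
    [[0,0,8],[0,0,0],-1],
    [[0,0,8],[0,0,0],-1],
  ],
)

```text
clock: 8.6
ee_pos: [0.5544, -0.212, 0.1889]
ee_rot: [-0.0, 0.565, 0.825, -0.0]
ft_force: [0.6, 0.1, -1.5]
width: 0.0131
```

```bash
python3 - <<'E'
from h import *
s=arm.sense();print(s["ee_pos"],s["ft_force"],s["width"]); go((.554,-.2113,.178),111.2)
E
```

```text
[ 0.5543801  -0.21204568  0.18891405] [ 0.61241342  0.05543744 -1.52130505] 0.013077362432043797
shift [ 0.8 -0.1 10.9] turn [-0.01 -0.01 -0.01]
```

servo_tool(
  targets=[
    [[0.7,0,2],[0,0,0],-1],
    [[0.7,0,4],[0,0,0],-1],
    [[0.7,0,6],[0,0,0],-1],
    [[0.7,0,8],[0,0,0],-1],
    [[0.7,0,8],[0,0,0],-1],
  ],
)

```text
clock: 9.1
ee_pos: [0.554, -0.2113, 0.1806]
ee_rot: [-0.0, 0.565, 0.825, -0.0]
ft_force: [0.1, 0.9, -1.8]
width: 0.0132
```

```bash
python3 - <<'E'
from h import *
s=arm.sense();print(s["ee_pos"],s["ft_force"],s["wrist_torque"],s["width"]); go((.554,-.2113,.1685),111.2)
a=read_camera("side");u=proj(a,[s["ee_pos"]])[0]
crop(a,u[0],u[1]+10,28,10,"pics/j1s.png",None,2)
E
```

```text
[ 0.5539971  -0.21130885  0.18055811] [ 0.10352695  0.91770502 -1.82294411] [ 0.02972453 -0.00451896 -0.06625889] 0.013192578112433581
shift [ 0.   0.  12.1] turn [-0.03 -0.02 -0.  ]
```

View pics/j1s.png

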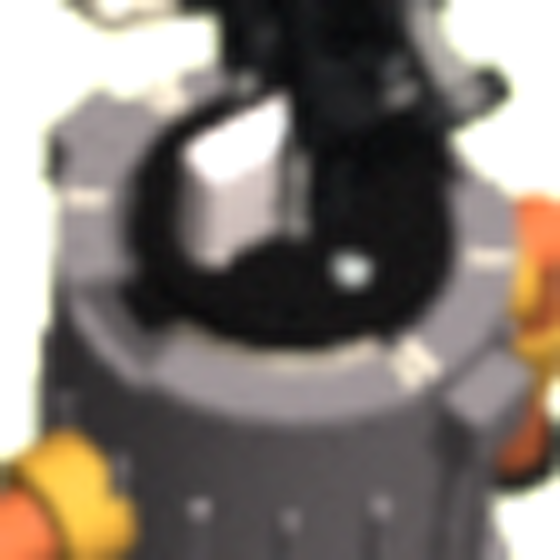

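The lid is entering the mouth with no contact force, and its near lug is in the notch at (145,300). Pressing down.

servo_tool(
  targets=[
    [[0,0,2],[0,0,0],-1],
    [[0,0,4],[0,0,0],-1],
    [[0,0,6],[0,0,0],-1],
    [[0,0,8],[0,0,0],-1],
    [[0,0,8],[0,0,0],-1],
  ],
)

```text
clock: 9.65
ee_pos: [0.5542, -0.2114, 0.1732]
ee_rot: [0.0, 0.565, 0.825, 0.0]
ft_force: [-0.4, 0.1, 3.0]
width: 0.0132
```

```bash
python3 - <<'E'
from h import *
s=arm.sense();print(s["ee_pos"],s["ft_force"],s["wrist_torque"],s["width"]); go((.554,-.2113,.1685),111.2)
E
```

```text
[ 0.55422777 -0.21141222  0.17322944] [-0.4317533   0.06281522  3.04823762] [0.12458521 0.22823833 0.01123283] 0.013192817763212955
shift [ 0.2 -0.2  4.7] turn [ 0.02  0.02 -0.  ]
```

servo_tool(
  targets=[
    [[0,0,1.5],[0,0,0],-1],
    [[0,0,3],[0,0,0],-1],
    [[0,0,5],[0,0,0],-1],
    [[0,0,5],[0,0,0],-1],
    [[0,0,5],[0,0,0],-1],
  ],
)

```text
clock: 10.15
ee_pos: [0.5543, -0.2114, 0.1682]
ee_rot: [0.0, 0.565, 0.825, 0.0]
ft_force: [0.4, 0.0, 5.1]
width: 0.0133
```

```bash
python3 - <<'E'
from h import *
s=arm.sense();print(s["ee_pos"],s["ft_force"],s["wrist_torque"],s["width"]); go((.554,-.2113,.1685),111.2)
a=read_camera("side");u=proj(a,[s["ee_pos"]])[0]
crop(a,u[0],u[1]+10,28,10,"pics/k1s.png",None,2)
E
```

```text
[ 0.5542543  -0.21141933  0.16822174] [0.43340203 0.01441153 5.11862285] [ 0.17944786  0.27173222 -0.02284234] 0.013312302061562382
shift [ 0.2 -0.2 -0.3] turn [ 0.02  0.01 -0.  ]
```

View pics/k1s.png

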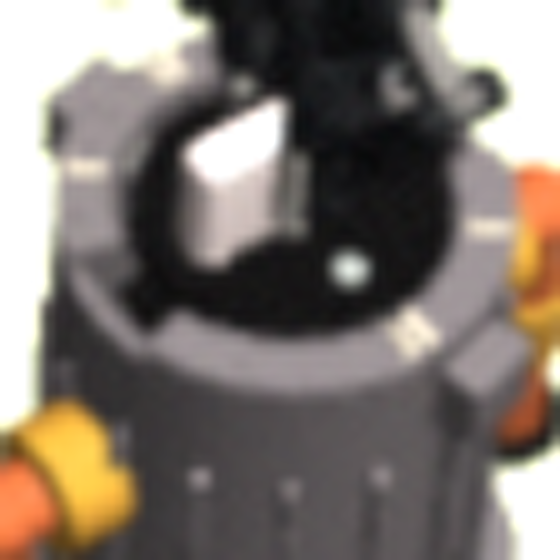

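The lid is pressed in about 8 mm (roughly 6.7 N) with its top below the collar. Turning clockwise, part way first.

servo_tool(
  targets=[
    [[0,0,0],[0,0,3],-1],
    [[0,0,0],[0,0,7],-1],
    [[0,0,0],[0,0,12],-1],
    [[0,0,0],[0,0,17],-1],
    [[0,0,0],[0,0,21],-1],
    [[0,0,0],[0,0,22],-1],
    [[0,0,0],[0,0,22],-1],
  ],
)

```text
clock: 10.9
ee_pos: [0.5547, -0.2116, 0.1683]
ee_rot: [0.001, 0.712, 0.702, 0.0]
ft_force: [1.2, -1.3, 3.8]
width: 0.0133
```

```bash
python3 - <<'E'
from h import *
s=arm.sense();print(s["ee_pos"],s["ft_force"],s["wrist_torque"],s["width"]); go((.554,-.2113,.1683),66.2)
a=read_camera("side");u=proj(a,[s["ee_pos"]])[0]
crop(a,u[0],u[1]+10,28,10,"pics/l1s.png",None,2)
E
```

```text
[ 0.55465111 -0.2116087   0.16831147] [ 1.21877843 -1.34222937  3.75345732] [-0.11781316 -0.21025953  0.04210727] 0.013281590948876206
shift [ 0.3 -0.7  0. ] turn [7.000e-02 1.000e-02 2.305e+01]
```

View pics/l1s.png

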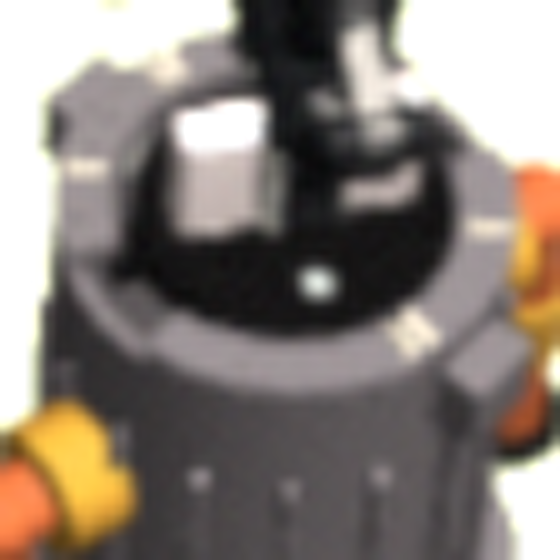

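The lug is moving under the lip with little resistance. Turning the remaining 23°.

servo_tool(
  targets=[
    [[0,0,0],[0,0,4],-1],
    [[0,0,0],[0,0,9],-1],
    [[0,0,0],[0,0,14],-1],
    [[0,0,0],[0,0,18],-1],
    [[0,0,0],[0,0,21.5],-1],
    [[0,0,0],[0,0,23],-1],
    [[0,0,0],[0,0,23],-1],
    [[0,0,0],[0,0,23],-1],
    [[0,0,0],[0,0,23],-1],
  ],
)

```text
clock: 11.85
ee_pos: [0.5542, -0.2114, 0.168]
ee_rot: [0.0, 0.838, 0.546, 0.0]
ft_force: [-0.9, -0.2, 4.4]
width: 0.013
```

```bash
python3 - <<'E'
from h import *
s=arm.sense();print(s["ee_pos"],s["ft_force"],s["wrist_torque"],s["width"]); go((.554,-.2113,.1683),66.2)
a=read_camera("side");b=read_camera("top");p=s["ee_pos"];u=proj(a,[p])[0]
L=lid((.554,-.2113),-23.84,p[2]-.021); L=L[120:]
cv2.imwrite("pics/m1s.png",cv2.resize(np.hstack([crop(a,u[0],u[1]+5,26,15,None,None,2),crop(a,u[0],u[1]+5,26,15,None,L,2)]),(800,400)))
E
```

```text
[ 0.55424398 -0.21138117  0.16804883] [-0.86510223 -0.23785689  4.43616645] [-0.05333951 -0.12636102 -0.05504599] 0.01298086694092223
shift [-0.  -0.3 -0.3] turn [ 0.01 -0.    0.04]
```

View pics/m1s.png

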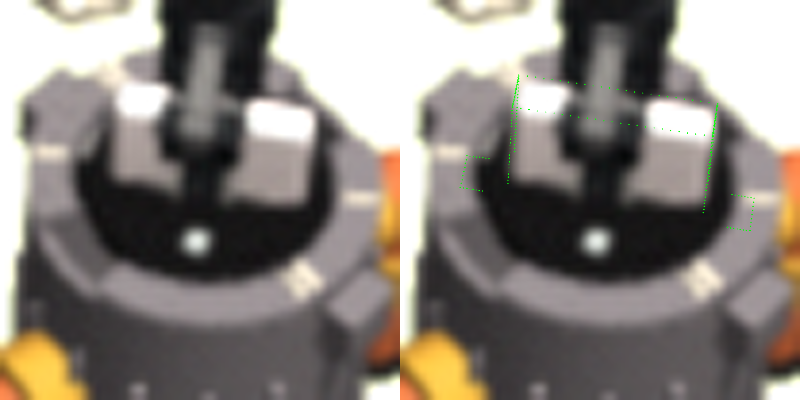

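The bar lines up with the single ribs at (50,152) and (360,198), and both notches are behind it. I'll hold briefly, confirm it is still, and hand in.

servo_tool(
  targets=[
    [[0,0,0],[0,0,0],-1],
    [[0,0,0],[0,0,0],-1],
    [[0,0,0],[0,0,0],-1],
    [[0,0,0],[0,0,0],-1],
  ],
)

```text
clock: 12.35
ee_pos: [0.5542, -0.2114, 0.168]
ee_rot: [0.0, 0.838, 0.546, 0.0]
ft_force: [-0.0, 0.2, 4.1]
width: 0.0135
```

```bash
python3 - <<'E'
from h import *
s=arm.sense();print(s["ee_pos"],s["ft_force"],s["joint_vel"],s["width"]); go((.554,-.2113,.1683),66.2)
print(arm.hand_in())
E
```

```text
[ 0.55422985 -0.21140667  0.16803001] [-0.04799289  0.21282052  4.10479978] [-0.00061223 -0.00103908 -0.00126613 -0.00088308  0.00079424  0.00116813] 0.013508999534025064
shift [ 0.  -0.3 -0.3] turn [ 0.01 -0.    0.  ]
the job is handed in; nothing more can be done
None
```

The black lid is on the filter at the bleed position, and the job is handed in at about 12.4 s with the arm still gripping the bar. I gripped the bar, lined the lugs up with the notches (21° in world yaw), pressed in about 8 mm and turned 45° clockwise.

- **Angle:** in the last picture the bar pointed at the single ribs, to within about 1–2° by eye. The tool's own angle matched the target to within 0.1°.
- **Depth and force:** the tool height gives about 8.3 mm of cartridge travel if the lid did not slip in the grip. I had no direct reading of the cartridge. The spring pushed back with about 6 N.
- **Stillness and grip:** the arm was at rest with the bar held at 13.5 mm opening. Total turn was 45°, short of the roughly 61° where the catch begins, and I felt no resistance from it.
- **Disagreements:** the side camera's model overlay sat up to about 1 pixel off (about 2.5 at the disc's lower edge). The top camera could not check the final state because the arm blocked its view of the filter.
- **Other objects:** I didn't touch anything else on purpose, but I took no final picture of the whole scene to confirm nothing else moved.

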